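# Slide the vial plate out over the end of the bench shelf

## Task

The bored aluminium vial plate lies flat on the low bench shelf, where nobody can get hold of its edge. With the fingertips, push it along the shelf until about 5 cm of it sticks out past the end where the open tray stands, lying flat and square to the shelf so that the next person can take it by the edge. Do not lift or tip the plate, and leave the jars, the tray and the glove box where they stand.

Things in the scene. Friction and masses are not known exactly. Their poses are not given: they have to be found in the camera images.
- shelf: low bench shelf, fixed: dark grey epoxy-resin board on a blue tube frame, 22 mm thick, 250 mm deep (its x), 420 mm long (its y), flat top 100 mm above the table. Origin on the table under the board's centre; +x to its back, y along its length, so its ends are at y = +210 and -210 mm, both open. A spill rim 12 mm wide, standing 12 mm above the top, runs along the whole back edge (inner face at x = +113 mm); the front has none.
- vial_plate: loose flat bare aluminium plate with 5 x 8 vial holes of 12 mm (too small for a finger), 110 mm (its x) by 180 mm (its y) by 6 mm thick, about 0.24 kg; origin at the centre of its underside, z up. Starts near the middle of the shelf's length, up to about 12 degrees askew, its long side roughly along the shelf; it slides with ordinary friction.
- tray: loose shallow open tray of white plastic on the table just past one end of the shelf (either end, it varies), 260 x 200 x 45 mm with its lip; origin at the centre of its underside. Lower than the shelf top.
- glove_box: closed carton of gloves on the table past the shelf's other end, 240 x 120 x 70 mm, 0.4 kg; origin at the centre of its underside.
- jar_a: small amber glass jar with white cap, 34 mm diameter, 50 mm tall, loose on the front part of the shelf; origin at the centre of its underside.
- jar_b: second jar, same as jar_a, further along the front part of the shelf.
There are look-alikes about, which are no part of the job. There is more than one size of the vial_plate; the job needs the largest.

How it is judged:
By the outcome, as a careful person would: the job done as asked, in the order asked, and still so for the second after the job is handed in, with the robot touching nothing.
It also fails if it takes over 43 s, if anything falls off the work surface, if the arm or the gripper's body presses on something with over 40 N, if the wrist force passes 120 N, or if a joint passes its speed limit or range.

## Robot

A 7-joint arm with a two-finger parallel gripper is mounted at the origin on the work surface. World frame = base frame: x ahead of the robot, y to its left, z up, the work surface at z = 0. Lengths are in m, angles in rad, forces in N, time in s.
With the tool pointing down it reaches from about 0.4 to 0.85 m from the base axis. Payload 4.4 kg.
Tool frame: the origin (TCP) lies at the very end of the fingers, on their centre line; the grasp point (between the pads) lies 19 mm behind it (robot.hold_point_z is the distance from the TCP to the grasp point, in m); z points along the fingers, x is the direction in which the jaws open and shut, and the axes are right-handed (so a half turn about z gives the same grasp; the last joint's range is limited). The gripper opens to 94 mm and grips with 3 to 60 N. Pads are 16 mm wide; open, the fingers measure 119 mm over their backs; the gripper's body (75 mm by 177 mm) begins 78 mm behind the grasp point.
Start: joints at [1.135, 0.628, 0.038, 1.517, -0.027, 0.996, -0.02], TCP at [0.235, -0.606, 0.205] pointing down, gripper open.
Joint ranges: [-3.06, 3.06], [-0.37, 2.12], [-1.25, 1.32], [0.18, 2.47], [-1.1, 4.24], [0.23, 1.98], [-2.94, 2.94]. Speed limits (rad/s): [2.57, 2.57, 3.14, 3.14, 3.14, 3.14, 3.14].

## Interface

Orientations are given as [roll, pitch, yaw] about the fixed x, y, z axes, in that order (R = Rz(yaw) Ry(pitch) Rx(roll)).
In Python, from plant import robot, telemetry, imaging, order gives the robot as it stands. Calls block until the motion is done:
- robot.move_pose(position, orientation): joint-space move of the TCP to a pose.
- robot.move_straight(position, rate=0.15, orientation=None, contact_N=None): straight line of the TCP; orientation=None keeps the orientation; rate is the mean speed in m/s. With contact_N (N) it stops when the force on the tool has changed by that much, and returns True; else False.
- robot.move_joints(angles): joint-space move.
- robot.grip(opening): finger opening in m; the grip force is fixed at half the most; returns when the fingers have stopped.
- robot.sleep(seconds).
- robot.inverse_kinematics(position, orientation): joint angles nearest the present ones, or None.
- telemetry.get_state(): the state.
- imaging.get_image(name): name is "scene" or "top"; returns (picture, depth): 400x640x3 uint8, red, green, blue; 400x640 float32, m along the optical axis (not along the pixel's ray), 0 where there is no reading.
- imaging.camera_info(name): a dict with "fx", "fy", "cx", "cy" (pixels), "pose" (4x4, takes a point from camera to world coordinates). Camera axes: x right, y down, z forward; pixel columns grow to the right and rows downward; lengths in m; the calibration is good to about 2 mm. A picture is of the moment at which its call begins. camera_info takes no time and is no camera call.
A pose or a line that the arm cannot do raises robot.PlanningError and nothing moves.
- order.hand_in(): hands the job in, once; it reports no verdict.
Trained networks look in the newest picture that a camera, given by its name, has taken for a name from the list of things; names that differ only in an ending like _2 or _b are one class to them, and where a whole thing is asked for, a point or a joint stands for the part that bears it (a point fixed in the world has none). Each returns a list of dicts, best first, with "confidence" (0 to 1); they miss things now and then, are a little off and sometimes report something else, mostly with a low value. They report only what shows in the picture. A call takes as long as a camera call. They do not tell look-alikes from the thing itself.
- imaging.trace(camera, label): "mask" (400x640 bool, what is visible of it) and "at" ([column, row] in pixels, amid what is visible of it).
- imaging.place_of(camera, label): "at" ([column, row] in pixels: a listed point, or the origin of a listed thing).
The state is a dict: "time_s": time; "joint_positions": joint angles; "qd": joint speeds; "effort": joint torques, N m; "ee_pos": TCP position; "tool_rot": TCP orientation; "wrist_force": force on the tool from outside, world axes, zero at the start; "torque": the same for the moment, N m; "width": finger opening in m.
Only numpy, scipy, OpenCV 4.12 (cv2) and the standard library are available. Lean on these libraries where they do the work, as an engineer would, in place of code of your own. Each camera call takes 0.05 s, during which the arm holds its last target.

## Working session

There is one attempt and no reset: what is moved stays moved. The work goes in short steps, each a Python script; the robot and the scene stay as the last script left them, time stands still between calls to the robot, and variables do not carry over. Pictures are saved under pics/ and viewed, and the job is handed in when it is done.

```bash
mkdir -p pics; ls; python3 - <<'E'
from plant import robot, telemetry, imaging
import cv2
for n in ("top","scene"):
    p,d=imaging.get_image(n); cv2.imwrite(f"pics/{n}0.png",p[:,:,::-1])
    i=imaging.camera_info(n); print(n,i)
    for l in ("shelf","vial_plate","tray","glove_box","jar_a"):
        print(l,[(round(r["confidence"],2),[int(v) for v in r["at"]],int(r["mask"].sum())) for r in imaging.trace(n,l)])
print(telemetry.get_state())
E
```

```text
pics
top {'fx': 413.00080708377726, 'fy': 413.00080708377726, 'cx': 315.80448143233826, 'cy': 198.06072591464496, 'pose': array([[ 1.00952403e-02, -9.94011798e-01,  1.08805478e-01,
         4.71328088e-01],
       [-9.99948769e-01, -1.01156160e-02,  3.64700857e-04,
         2.42522568e-02],
       [ 7.38117475e-04, -1.08803585e-01, -9.94062993e-01,
         1.01870948e+00],
       [ 0.00000000e+00,  0.00000000e+00,  0.00000000e+00,
         1.00000000e+00]])}
shelf [(0.85, [332, 200], 17949)]
vial_plate [(0.91, [350, 105], 1501), (0.87, [337, 300], 1282), (0.67, [296, 241], 196), (0.56, [343, 188], 3386)]
tray [(0.63, [474, 194], 9360)]
glove_box [(0.92, [189, 201], 6105), (0.64, [339, 189], 3021), (0.37, [332, 200], 16739)]
jar_a [(0.77, [297, 242], 210), (0.64, [416, 238], 265)]
scene {'fx': 414.0759837671978, 'fy': 414.0759837671978, 'cx': 322.5221868492075, 'cy': 191.24242892581412, 'pose': array([[-6.49534052e-01,  5.76025518e-01, -4.96286326e-01,
         1.05617589e+00],
       [ 7.60332003e-01,  4.92833747e-01, -4.23095904e-01,
         4.17802360e-01],
       [ 8.72612388e-0
[... 484 characters left out ...]
': 0.6, 'joint_positions': array([ 1.13521752,  0.62840787,  0.03851772,  1.51740603, -0.02696531,
        0.9962975 , -0.01996938]), 'qd': array([ 5.85737735e-04, -1.76804852e-04,  5.85689963e-05, -5.89053339e-04,
       -9.47935557e-04, -3.76381577e-04,  5.64166767e-04]), 'effort': array([-6.69995861e-04, -5.49315727e+01,  1.14210024e+00, -1.86864620e+01,
       -5.23836119e-02,  1.58973690e-02,  5.32081856e-05]), 'ee_pos': array([ 0.23492573, -0.60607258,  0.20547172]), 'tool_rot': array([ 3.14158901e+00, -7.87991081e-08, -1.20100752e+00]), 'wrist_force': array([-0.58553235,  0.79999059,  0.07727531]), 'torque': array([ 0.04594277,  0.02472429, -0.016211  ]), 'width': 0.09421628825410563}
```

View pics/top0.png

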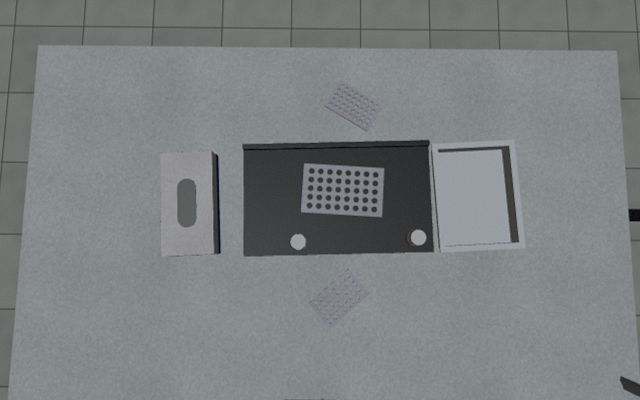

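View pics/scene0.png

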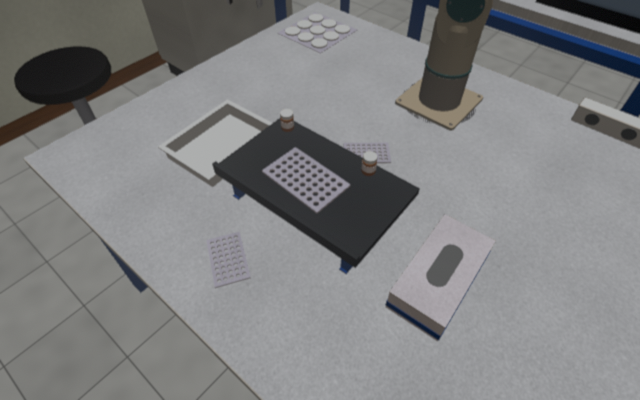

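Both pictures show the plate on the shelf at top pixel (343,190), slightly askew. The tray is at the image right (world -y). The jars are at (298,242) and (418,238), and the look-alike plates lie on the table. Next I'll measure.

```bash
cat > h.py <<'E'
from plant import robot, telemetry, imaging, order
import numpy as np, cv2
def on_plane(cam,uv,z):
    i=imaging.camera_info(cam); T=np.array(i["pose"]); uv=np.atleast_2d(np.asarray(uv,float))
    r=np.c_[(uv[:,0]-i["cx"])/i["fx"],(uv[:,1]-i["cy"])/i["fy"],np.ones(len(uv))]@T[:3,:3].T
    return T[:3,3]+r*((z-T[2,3])/r[:,2])[:,None]
def cloud(cam,d):
    i=imaging.camera_info(cam); T=np.array(i["pose"]); v,u=np.mgrid[:400,:640]
    P=np.stack([(u-i["cx"])/i["fx"]*d,(v-i["cy"])/i["fy"]*d,d],-1)
    return P@T[:3,:3].T+T[:3,3]
def rect(P):
    c,s,a=cv2.minAreaRect((P[:,:2]*1000).astype(np.float32))
    b=cv2.boxPoints((c,s,a)); 
    e=[b[1]-b[0],b[2]-b[1]]; L=max(e,key=np.linalg.norm)
    if L[1]<0:L=-L
    ang=np.degrees(np.arctan2(-L[0],L[1]))  # yaw: y axis along L
    return np.array(c).round(1),np.array(s).round(1),round(float(ang),2),b.round(1)
def fill(m):
    cs,_=cv2.findContours(m.astype(np.uint8),cv2.RETR_EXTERNAL,cv2.CHAIN_APPROX_NONE)
    return max(cs,key=cv2.contourArea)[:,0,:]
def plate(p,d,cam="top",shx=None):
    X=cloud(cam,d); g=p.mean(2)
    m=(g>95)&(X[...,2]>.085)&(X[...,2]<.116)&(d>0)
    m=cv2.morphologyEx(m.astype(np.uint8),cv2.MORPH_CLOSE,np.ones((7,7)))
    m=cv2.morphologyEx(m,cv2.MORPH_OPEN,np.ones((5,5)))
    c=fill(m); return rect(on_plane(cam,c,.106)),m
E
python3 - <<'E'
from h import *
p,d=imaging.get_image("top"); X=cloud("top",d)
r,m=plate(p,d); print("plate",r)
g=p.mean(2)
z=X[...,2]
s=(z>.09)&(z<.125)&(d>0); n,l,st,_=cv2.connectedComponentsWithStats(s.astype(np.uint8)); k=1+np.argmax(st[1:,4])
s=l==k; print("shelf z",np.median(z[s])); print("shelf",rect(on_plane("top",fill(s),.1)))
rr=X[s&(z>.107)]; print("rim",rr[rr[:,0]>.55][:,:3].mean(0) if len(rr) else 0, len(rr), np.percentile(z[m>0],[5,50,95]), np.median(z[s&(m==0)]))
for r in imaging.trace("top","jar_a")+imaging.trace("top","tray")+imaging.trace("top","glove_box")[:1]:
    q=X[r["mask"]]; h=np.percentile(q[:,2],80); q=q[q[:,2]>h-.006]
    print(round(r["confidence"],2),rect(on_plane("top",fill(r["mask"]),h))[:3],h)
    if h>.12: (c,rad)=cv2.minEnclosingCircle((q[:,:2]*1000).astype(np.float32));print(c,rad)
o=cv2.resize(p[120:280,220:540,::-1],None,fx=2.5,fy=2.5)
mm=cv2.resize(m[120:280,220:540],None,fx=2.5,fy=2.5)
cs,_=cv2.findContours(mm,0,2);cv2.drawContours(o,cs,-1,(0,0,255),1);cv2.imwrite("pics/m1.png",o)
E
```

```text
plate (array([590.8, -34.1]), array([180.4, 110.9]), -2.93, array([[ 530.8, -121.4],
       [ 641.5, -127.1],
       [ 650.8,   53.1],
       [ 540. ,   58.8]], dtype=float32))
shelf z 0.10006118040834305
shelf (array([574.3, -22.9]), array([252.6, 424.5]), 1.87, array([[ 441.1,  185.2],
       [ 455. , -239.1],
       [ 707.4, -230.9],
       [ 693.6,  193.4]], dtype=float32))
rim [ 0.66330988 -0.02066235  0.11038592] 1602 [0.09814754 0.10477836 0.10798   ] 0.09967277871409919
0.83 (array([ 484.4, -184.9]), array([33.3, 40.1]), 0.58) 0.15028276679109887
(479.021240234375, -90.55522918701172) 115.06505584716797
0.59 (array([473.6,  60.9]), array([29.1, 29.3]), 0.74) 0.15061392321227687
(474.047119140625, 61.10805130004883) 15.540462493896484
0.75 (array([ 588.7, -358.2]), array([264.7, 208. ]), -86.45) 0.04279416992534033
0.96 (array([560.2, 316.5]), array([241.9, 137.5]), -86.57) 0.07091949056742697
```

View pics/m1.png

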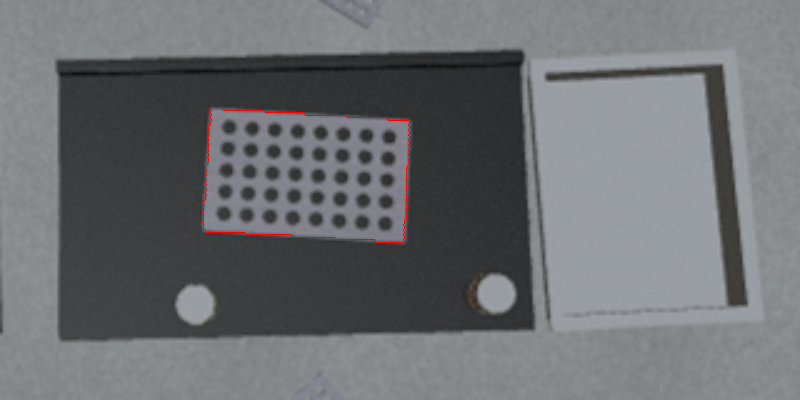

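The contour fits the plate well at (203–410, 108–242) in the zoomed view. I'll refine the shelf's edges, then approach behind the plate's +y end with the fingers part open, so two contacts square it.

```bash
cat >> h.py <<'E'
def shelf(p,d):
    # intensity edge: dark board
    X=cloud("top",d); z=X[...,2]; s=((z>.085)&(z<.125)&(d>0)).astype(np.uint8)
    n,l,st,_=cv2.connectedComponentsWithStats(s); k=1+np.argmax(st[1:,4])
    P=on_plane("top",fill(l==k),.1)[:,:2]*1000
    out={}
    c,_,a,b=rect(P/1000); R=np.array([[np.cos(np.radians(a)),-np.sin(np.radians(a))],[np.sin(np.radians(a)),np.cos(np.radians(a))]])
    Q=(P-c)@R
    for nme,ax,sg,h in(("front",0,-1,125),("yneg",1,-1,210),("ypos",1,1,210)):
        o=1-ax; sel=(abs(Q[:,ax]-sg*h)<6)&(abs(Q[:,o])<(95 if ax else 180))
        A=P[sel]; vx,vy,x0,y0=cv2.fitLine(A.astype(np.float32),cv2.DIST_HUBER,0,.01,.01).ravel()
        ang=np.degrees(np.arctan2(vy,vx)); out[nme]=(round(float(x0),1),round(float(y0),1),round(float((ang-(0 if ax else 90)+90)%180-90),2),len(A))
    return out
E
python3 - <<'E'
from h import *
p,d=imaging.get_image("top"); print(shelf(p,d))
s=np.radians(1.87)
for y in (s,s+np.pi,s-np.pi):
    print(robot.inverse_kinematics([.592,.09,.25],[np.pi,0,y]))
E
```

```text
{'front': (448.9, -16.2, 1.79, 164), 'yneg': (581.4, -230.5, 1.83, 84), 'ypos': (566.2, 186.7, 2.52, 84)}
[ 0.06009999  0.53342978 -0.40948621  1.60258188  0.23493545  1.05459524
 -0.38250735]
[ 0.40031139  0.7041281  -1.05931539  1.59277937  0.6420155   1.23073545
  2.39411811]
[ 0.40031139  0.7041281  -1.05931539  1.59277937  0.6420155   1.23073545
  2.39411811]
```

```bash
cat >> h.py <<'E'
YAW=np.radians(1.83); C=np.array([574.,-22.2])
ex=np.array([np.cos(YAW),np.sin(YAW)]); ey=np.array([-ex[1],ex[0]])
def W(xs,ys,z): q=C+xs*ex+ys*ey; return [q[0]/1000,q[1]/1000,z]
def S(q): q=np.asarray(q)[:2]-C; return np.array([q@ex,q@ey]).round(1)
ORI=[np.pi,0,YAW]
E
python3 - <<'E'
from h import *
r,_=plate(*imaging.get_image("top")); print("plate S",S(r[0]),r[2]-np.degrees(YAW))
xs,ys=19,122
robot.move_straight([.235,-.606,.3],rate=.2)
robot.move_pose(W(xs,ys,.25),ORI)
robot.grip(.06)
robot.move_straight(W(xs,ys,.125),rate=.15)
f0=telemetry.get_state()["wrist_force"]
print(robot.move_straight(W(xs,ys,.094),rate=.02,contact_N=4))
s=telemetry.get_state(); print(s["ee_pos"],s["tool_rot"],s["wrist_force"],f0,s["width"],s["time_s"])
z=s["ee_pos"][2]+.0015
robot.move_straight(W(xs,ys,z),rate=.03)
s=telemetry.get_state(); print(s["ee_pos"],s["wrist_force"],s["time_s"]); open("z.txt","w").write(str(z))
p,d=imaging.get_image("scene"); cv2.imwrite("pics/s2.png",p[:,:,::-1])
E
```

```text
plate S [ 16.4 -12.4] -4.760000000000001
True
[0.58900071 0.10032684 0.10033676] [3.14131875e+00 3.72622815e-04 3.19221361e-02] [-0.85467952 -0.9205603   5.89233321] [-0.19645952 -0.74293248  0.3441136 ] 0.06013758259780123 7.1333
[0.58917325 0.10036821 0.1018238 ] [-0.16108592 -0.82968703  0.43569115] 7.3833
```

View pics/s2.png

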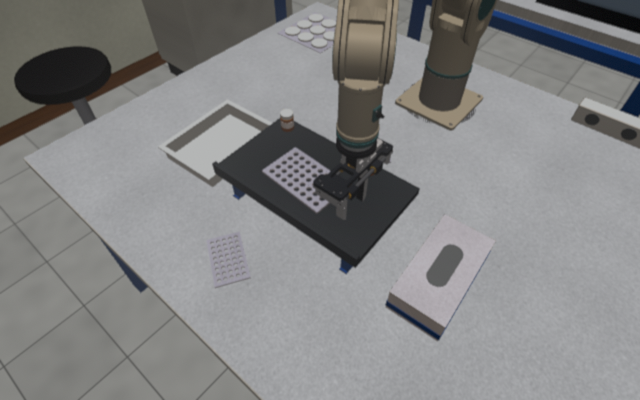

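The gripper is behind the plate's near end, with its fingertips at about (340,210). I'll push now and stop short to check.

```bash
python3 - <<'E'
from h import *
z=float(open("z.txt").read()); xs=19
robot.move_straight(W(xs,20,z),rate=.06); print(telemetry.get_state()["wrist_force"])
robot.move_straight(W(xs,-52,z),rate=.06)
s=telemetry.get_state(); print(s["ee_pos"],S(s["ee_pos"]*1000),s["wrist_force"],s["time_s"])
p,d=imaging.get_image("top"); cv2.imwrite("pics/t3.png",p[:,:,::-1])
robot.move_straight(W(xs,-32,z),rate=.1)
robot.move_straight(W(xs,10,.24),rate=.2)
robot.move_straight(W(-60,140,.26),rate=.3)
p,d=imaging.get_image("top"); cv2.imwrite("pics/t4.png",p[:,:,::-1])
r,_=plate(p,d); print("plate S",S(r[0]),r, r[2]-np.degrees(YAW),telemetry.get_state()["time_s"]); print(shelf(p,d))
E
```

```text
[ 1.24623292  0.02928949 -0.91209356]
[ 0.59460128 -0.07376056  0.10181393] [ 18.9 -52.2] [-0.58291241  0.10200469 -0.71387102] 10.6333
plate S [  23.  -151.7] (array([ 601.8, -173.1]), array([110.3, 180.3]), 0.59, array([[ 545.7,  -83.6],
       [ 547.5, -263.8],
       [ 657.9, -262.7],
       [ 656. ,  -82.4]], dtype=float32)) -1.2400000000000002 12.6167
{'front': (451.0, -80.6, 1.7, 131), 'yneg': (604.5, -248.2, 2.06, 11), 'ypos': (661.5, 172.1, -89.39, 3)}
```

View pics/t4.png

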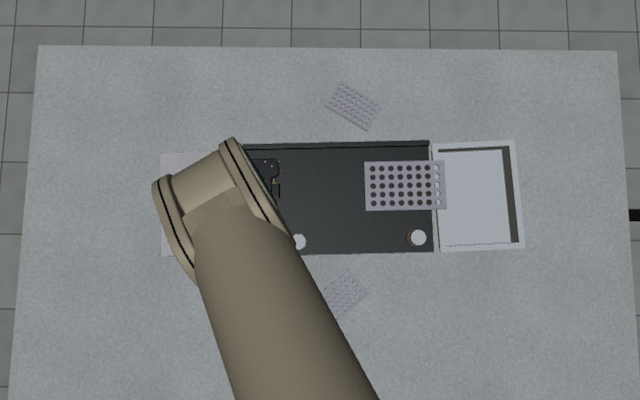

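The plate has slid to (365–446, 160–212), and its end already overhangs toward the tray. I'll check the small residual yaw using the hole rows.

```bash
cat >> h.py <<'E'
def holes(p,d):
    (c,s,a,b),m=plate(p,d)
    g=p.mean(2); k=((g<105)&(cv2.erode(m,np.ones((3,3)))>0)).astype(np.uint8)
    n,l,st,_=cv2.connectedComponentsWithStats(k)
    P=[]
    for j in range(1,n):
        if 8<=st[j,4]<=60:
            v,u=np.where(l==j); w=150-np.minimum(g[v,u],149); P.append(((u*w).sum()/w.sum(),(v*w).sum()/w.sum()))
    Q=on_plane("top",P,.106)[:,:2]*1000
    t=np.radians(a); R=np.array([[np.cos(t),-np.sin(t)],[np.sin(t),np.cos(t)]])
    q=(Q-c)@R; x=np.sort(q[:,0]); rows=np.split(x,np.where(np.diff(x)>9)[0]+1)
    al=[]
    for r in rows:
        sel=(q[:,0]>=r[0])&(q[:,0]<=r[-1])
        if sel.sum()>=4: al.append((np.degrees(np.polyfit(q[sel,1],q[sel,0],1)[0])*-1,int(sel.sum())))
    al=np.array(al); return len(Q),(a+al[:,0]).round(2),round(a+np.average(al[:,0],weights=al[:,1]**3),2)
E
python3 - <<'E'
from h import *
for f in("top0","t4"):
    p=cv2.imread(f"pics/{f}.png")[:,:,::-1]
    o=cv2.resize(p[140:270,340:470,::-1],None,fx=4,fy=4,interpolation=cv2.INTER_CUBIC) 
cv2.imwrite("pics/z4.png",o)
p,d=imaging.get_image("top"); r,m=plate(p,d); print(r[2],holes(p,d))
# long sides by line fit on mask contour
P=on_plane("top",fill(m),.106)[:,:2]*1000; t=np.radians(r[2]); R=np.array([[np.cos(t),-np.sin(t)],[np.sin(t),np.cos(t)]]); q=(P-r[0])@R
for ax,sg,h in((0,-1,55),(0,1,55),(1,-1,90),(1,1,90)):
    o=1-ax; sel=(abs(q[:,ax]-sg*h)<4)&(abs(q[:,o])<(h==55 and 80 or 45)); k=np.degrees(np.polyfit(q[sel,o],q[sel,ax],1)[0]); print(ax,sg,round(r[2]+(k if ax else -k),2),q[sel,ax].mean().round(1))
E
```

```text
0.59 (35, array([1.71, 1.75, 1.72, 1.85, 1.7 ]), np.float64(1.74))
0 -1 1.65 -53.7
0 1 1.02 54.9
1 -1 1.36 -88.9
1 1 1.61 88.6
```

View pics/z4.png

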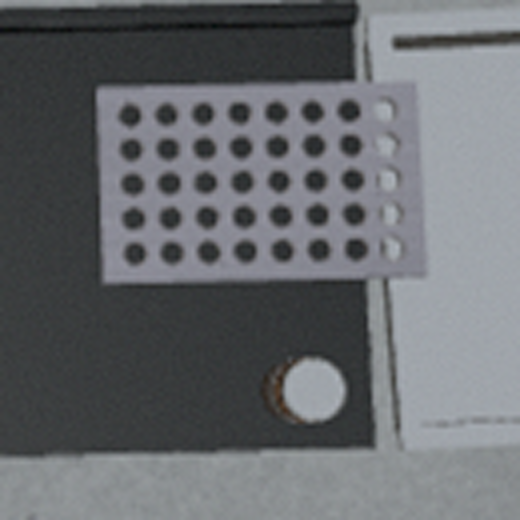

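The hole rows give a plate yaw of 1.74° against the shelf's 1.83°, so it is square. Overhang is about 31 mm, so I'll push another 19 mm.

```bash
python3 - <<'E'
from h import *
z=float(open("z.txt").read()); xs=21
robot.move_straight(W(xs,10,.24),rate=.3)
robot.move_straight(W(xs,-30,.13),rate=.15)
robot.move_straight(W(xs,-30,z),rate=.08)
robot.move_straight(W(xs,-71,z),rate=.05)
s=telemetry.get_state(); print(S(s["ee_pos"]*1000),s["ee_pos"][2],s["wrist_force"],s["time_s"])
robot.move_straight(W(xs,-40,z),rate=.1)
robot.move_straight(W(xs,10,.24),rate=.2)
robot.move_straight(W(-60,140,.26),rate=.3)
p,d=imaging.get_image("top"); cv2.imwrite("pics/t5.png",p[:,:,::-1])
r,m=plate(p,d); print("plate S",S(r[0]),r[:3],holes(p,d),telemetry.get_state()["time_s"])
z=cloud("top",d)[...,2]; print("jars/trays", [ (l,round(x["confidence"],2),[int(v) for v in x["at"]]) for l in("jar_a","tray","glove_box") for x in imaging.trace("top",l)])
o=cv2.resize(p[140:270,340:470,::-1],None,fx=4,fy=4,interpolation=cv2.INTER_CUBIC); cv2.imwrite("pics/z5.png",o)
p,d=imaging.get_image("scene"); cv2.imwrite("pics/s5.png",p[:,:,::-1])
E
```

```text
[ 20.9 -71.3] 0.1017943281434697 [ 0.01260046 -1.47709516  0.8036941 ] 15.7333
plate S [  22.5 -171.4] (array([ 602. , -192.8]), array([110.3, 180. ]), 0.59) (30, array([1.58, 1.72, 1.69, 1.68, 1.63]), np.float64(1.66)) 17.7917
jars/trays [('jar_a', 0.83, [414, 238]), ('jar_a', 0.42, [301, 240]), ('tray', 0.83, [477, 198]), ('glove_box', 0.82, [177, 161])]
```

View pics/z5.png

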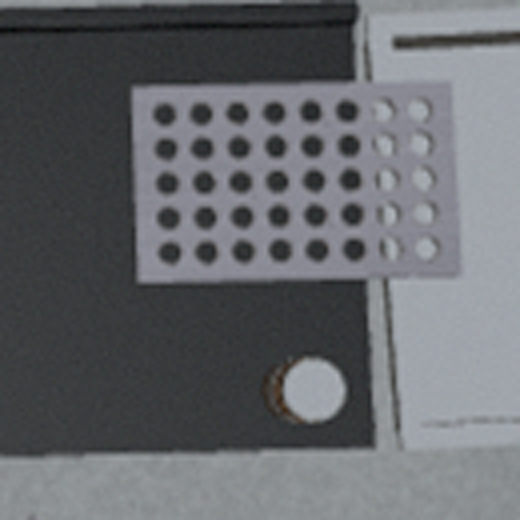

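View pics/s5.png

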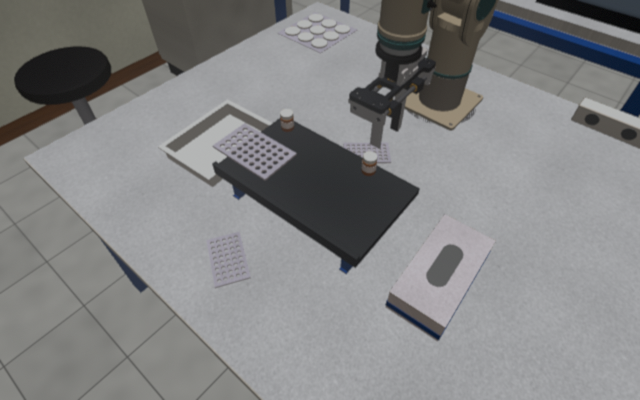

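The plate sits flat with its end at zoom column ~457 and the shelf end at ~368, so the overhang is about 50 mm. The jars, tray and carton haven't moved, and the gripper is clear.

```bash
python3 - <<'E'
from h import *
order.hand_in(); print(telemetry.get_state()["time_s"])
E
```

```text
the job is handed in; nothing more can be done
the job is handed in; nothing more can be done
```

The large vial plate now sticks out about 50 mm past the tray end of the shelf, flat and square, and the job is handed in. I pushed it along the shelf with two fingertips set apart against its far end, in two steps with a check between them. I then backed the arm clear.

- **Overhang:** about 49–51 mm. The fingertip position gives 49 mm and the camera 51 mm.
- **Squareness:** the hole rows give a plate angle of 1.66° against the shelf's 1.83°, a difference of about 0.2°. The plate's outline fit disagreed, giving 0.59°. I trusted the holes because the white tray behind the plate disturbs its outline.
- **Other items:** jars, tray and glove box looked unmoved in the last pictures. I judged this by eye and from rough network positions, not by measuring it closely. In the last top picture the arm partly hid the glove box and one jar, but the scene camera showed both in place.
- **Time and force:** the clock was at about 18 s at the last check. The highest wrist force I sampled was about 6 N, when the fingers touched the shelf. I did not record force continuously during the pushes.

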